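Close a filled jewellery carton and add it to the stack under the spool rack

TASK

Close the filled shipping carton: fold the two short end flaps in first, then the two long flaps down over them until all lie flat. Then, keeping it upright, set it down gently and squarely on top of the stack of closed cartons that stands under the wire-spool rack, its edges in line with the carton below, and let go. Do not knock the rack or shift the stack, and leave the glass, the glue bottle and the wire spool as they stand.

Things in the scene. Friction and masses are not known exactly. Their poses are not given: they have to be found in the camera images.
- carton: Open, filled kraft carton, loose on the bench, 0.3 to 0.5 kg. Outside 140 mm long (its x) by 64 mm wide (its y); wall rim 50 mm up, 55 mm high when closed. Starts with its x within 35 degrees of world y. Origin: centre of the underside, z up. Gift boxes inside reach 39 mm up. The plain stiff long walls can be gripped across the 64 mm width.
- end_flap_front (a joint): End flap on the carton's -x end: 58 mm wide, 30 mm deep, 2 mm thick, hinged at x = -70 mm, z = 50 mm (carton frame). Angle in rad: 0 = folded in, flat on the box, where it stops; 1.57 = upright; more = leaning outward (starts 1.75 to 2.4; stop at 2.75). The crease is light (0.2 N at the free edge turns it) and stays where left; a flap leaning far out is best lifted as it is pushed.
- end_flap_back (a joint): End flap on the carton's +x end, hinged at x = +70 mm, z = 50 mm; otherwise the same. The end flaps lie under the long flaps.
- long_flap_left (a joint): Long flap on the carton's +y side: 138 mm long, 30 mm deep, 2 mm thick, hinged at y = +32 mm, z = 53 mm (carton frame), so that it lies just above the end flaps. Angle, starts and crease as for the end flaps. Shut, the two long flaps nearly meet along the middle of the top.
- long_flap_right (a joint): Long flap on the carton's -y side, hinged at y = -32 mm, z = 53 mm; otherwise the same.
- stack_top: Upper of two closed, taped cartons stacked on the bench, loose, 0.4 kg, 140 (x) x 64 (y) x 55 mm (z). Origin: centre of its underside, 55 mm above the bench; its flat top is 55 mm higher. The carton goes on this one and may be turned end for end.
- stack_low: Lower closed carton of the stack, of the same size, standing on the bench. Origin: centre of its underside.
- rack: Fixed wooden spool rack over the stack, open on both long sides. Two posts (18 mm in its x, 30 mm in y, 301 mm tall) stand at x = +168 and -168 mm on feet 22 mm wide in x, 150 mm long in y, 16 mm high. Origin: on the bench under the middle of its rod (along its x, near world x). The stack stands under the rod, its length across it, up to 25 mm off the middle in x.
- rack_rod (a point): Middle of the rack's rod, 280 mm up, along the rack's x. Wire spools of 90 mm diameter fill it from post to post: their lowest line is 235 mm up and they reach 45 mm either side of the rod. So an upright gripper has no room over the stack; the tool must come in under them from a long side of the rack, leaning back out.
- glass: Clear drinking glass, bystander, upright, 76 mm across the rim, 105 mm tall. Origin: centre of its foot.
- glue: White glue bottle with an orange cap, bystander, upright, 40 mm diameter, 150 mm tall. Origin: centre of its foot.
- wire_spool: Flat spool of stringing wire with a yellow label, bystander, lying on the bench, 72 mm diameter, 28 mm high. Origin: centre of its underside.
There are look-alikes about, which are no part of the job. Leave any yellow look-alike of the stack_top alone.

How it is judged:
On the way, in this order (a step that is already met when the one before it is completed fails the run):
1. both short end flaps are folded down flat while both long flaps still stand open (value of joint each of end_flap_front, end_flap_back below 0.15 rad and value of joint each of long_flap_left, long_flap_right above 1 rad), for 0.1 s.
2. all four flaps are folded down flat with the carton standing on the bench (value of joint each of end_flap_front, end_flap_back, long_flap_left, long_flap_right below 0.12 rad and height (world z) of carton below 0.01 m and angle between carton's own z axis and vertical below 0.1 rad), for 0.2 s.
3. the closed carton stands on the stack (value of joint each of end_flap_front, end_flap_back, long_flap_left, long_flap_right below 0.12 rad and x of carton in the frame of stack_top between -0.008 and 0.008 m and y of carton in the frame of stack_top between -0.008 and 0.008 m and z of carton in the frame of stack_top between 0.05 and 0.06 m), for 0.2 s.
At the end, for the whole second after the job is handed in: All four flaps are within 0.12 rad of flat; the carton stands still on the upper stacked carton, within 8 mm of it lengthwise and crosswise, within 0.10 rad of its direction (either way round) and level within 0.05 rad, with the stack below it level too (all of step 3 and angle between the x axis of carton and the x axis of stack_top, either way round below 0.1 rad and angle between each of carton, stack_top's own z axis and vertical below 0.05 rad and linear speed of carton below 0.02 m/s and angular speed of carton below 0.2 rad/s); the robot touches nothing.
It fails at once if the carton is tipped by more than 0.5 rad (angle between carton's own z axis and vertical above 0.5 rad).
It fails at once if the carton is dropped or thrust onto the stack: faster than 0.35 m/s within 30 mm of its place (horizontal distance between carton and stack_top below 0.03 m and linear speed of carton above 0.35 m/s).
It fails at once if the rack is knocked with more than 5 N (contact force between any of the arm, the fingers, carton and rack above 5 N).
It fails at once if a carton of the stack is shifted by more than 15 mm (distance of any of stack_low, stack_top from where it was at the start of the episode above 0.015 m).
It fails at once if the glass, glue bottle or wire spool is moved by more than 25 mm or tipped (distance of any of glass, glue, wire_spool from where it was at the start of the episode above 0.025 m or angle between any of glass, glue, wire_spool's own z axis and vertical above 0.3 rad).
It also fails if it takes over 72 s, if anything falls off the work surface, if the arm or the gripper's body presses on something with over 40 N, if the wrist force passes 120 N, or if a joint passes its speed limit or range.

ROBOT

A 7-joint arm with a two-finger parallel gripper is mounted at the origin on the work surface. World frame = base frame: x ahead of the robot, y to its left, z up, the work surface at z = 0. Lengths are in m, angles in rad, forces in N, time in s.
With the tool pointing down it reaches from about 0.425 to 0.95 m from the base axis. Payload 16.7 kg.
Tool frame: the origin (TCP) lies at the very end of the fingers, on their centre line; the grasp point (between the pads) lies 19 mm behind it (robot.grasp_offset is the distance from the TCP to the grasp point, in m); z points along the fingers, y is the line along which they close (so a half turn about z gives the same grasp; the last joint's range is limited). The gripper opens to 94 mm and grips with 3 to 60 N. Pads are 16 mm wide; open, the fingers measure 119 mm over their backs; the gripper's body (75 mm by 177 mm) begins 78 mm behind the grasp point.
Start: joints at [1.073, 0.426, 0.074, 1.606, -0.034, 1.111, -0.067], TCP at [0.231, -0.634, 0.205] pointing down, gripper open.
Joint ranges: [-2.85, 2.85], [-0.5, 2.14], [-1.23, 1.37], [0.21, 2.46], [-1.02, 4.16], [0.16, 2.05], [-2.73, 2.73]. Speed limits (rad/s): [1.89, 1.89, 2.39, 2.39, 3.01, 3.01, 3.01].

INTERFACE

Orientations are given as a unit quaternion [w, x, y, z].
In Python, from station import robot, optics, find_in, masks_of, pinpoint gives the robot as it stands.
- The arm moves only by the tool carry_out, never from a script. Its argument "increments" is a list of rows, each a list of 2 entries, a list of its own where there are three numbers: the shift along the tool's x, y, z scaled (see below), then the turn, a rotation vector about the tool's x, y, z scaled (see below). In form: [[[tx, ty, tz], [wx, wy, wz]], ...]. A call has 1 to 5 rows; each row shifts and turns the commanded pose from where the row before left it, along the tool's axes as they then stand; what a row does not reach is not made up. The controller multiplies each number of a shift by 0.02 m and each number of a turn by 0.08 rad. A row lasts 1/10 s, in which the tool goes at most 50 mm and 8.59 degrees, less where a joint would pass 70% of its speed; a pose out of reach is approached as far as the arm can. A call with a number of a shift or a turn outside -1 to 1 is refused whole. A call with a gripper value outside its range is refused whole. "fingers" is the opening, from 0 (shut) to 1 (fully open), set as the call begins (left out, the last holds). The fingers move at their own pace and stop on an object; "newtons" is the grip in N (left out, the last holds). Time passes only in rows, so rows that do not move let the fingers close. It gives the time, the measured TCP pose, the force, the opening and the grip force at its end, in the units of the state.
- robot.observe(): the state, without advancing time (a new reading comes with each control period).
- optics.grab_frame(name): name is "side" or "top" or "wrist"; returns (picture, depth): 384x512x3 uint8, red, green, blue; 384x512 float32, m along the optical axis (not along the pixel's ray), 0 where there is no reading.
- optics.camera_info(name): a dict with "fx", "fy", "cx", "cy" (pixels), "k1" (the pictures are not rectified: a ray, as slopes to the right and down, at radius r is drawn at 1 + k1 r^2 times it, then the intrinsics apply), "camera_from_world" (4x4, takes a point from world to camera coordinates). Camera axes: x right, y up, looking along -z (the intrinsics and any distortion apply to the point x, -y, -z); pixel columns grow to the right and rows downward; lengths in m; the calibration is good to about 2 mm. A picture is of the moment at which its call begins: read the wrist's pose just before it. camera_info takes no time and is no camera call; for the wrist camera it gives the pose at the moment of the call.
- robot.sign_off(): hands the job in; it is judged then, once.
Trained networks look in the newest picture that a camera, given by its name, has taken for a name from the list of things; names that differ only in an ending like _2 or _b are one class to them, and where a whole thing is asked for, a point or a joint stands for the part that bears it (a point fixed in the world has none). Each returns a list of dicts, best first, with "confidence" (0 to 1); they miss things now and then, are a little off and sometimes report something else, mostly with a low value. They report only what shows in the picture. A call takes as long as a camera call. They do not tell look-alikes from the thing itself.
- find_in(camera, thing): "xy" ([column, row] as shares, 0 to 1, of the picture: columns of its width, rows of its height, amid what is visible of it).
- masks_of(camera, thing): "mask" (384x512 bool, what is visible of it) and "xy" ([column, row] as shares, 0 to 1, of the picture: columns of its width, rows of its height, amid what is visible of it).
- pinpoint(camera, thing): "xy" ([column, row] as shares, 0 to 1, of the picture: columns of its width, rows of its height: a listed point, or the origin of a listed thing).
The state is a dict: "t": time; "joints": joint angles; "qd": joint speeds; "effort": joint torques, N m; "position": TCP position; "ee_rot": TCP orientation; "wrist_force": force on the tool from outside, world axes, zero at the start; "moment": the same for the moment, N m; "opening": finger opening in m; "grasp_force": force on a finger pad.
Only numpy, scipy, OpenCV 4.12 (cv2) and the standard library are available. Lean on these libraries where they do the work, as an engineer would, in place of code of your own. Each camera call takes 0.05 s, during which the arm holds its last target. There are 200 camera calls.

## Working session

There is one attempt and no reset: what is moved stays moved. The work goes in short steps, Python scripts to look and compute and a tool call to move; the robot and the scene stay as the last step left them, time stands still between calls to the robot, and variables do not carry over. Pictures are saved under pics/ and viewed, at most 10 in all, crops included, and the job is handed in when it is done.

Besides the shell and the picture viewer there is one more tool, called as name([rows], argument=value, ...), one row to a line, values as JSON. carry_out: Moves the arm, as the interface text tells. Shifts and turns lie within -1 to 1; 1 stands for 0.02 m of shift or 0.08 rad of turn. Its arguments: {"type":"object","properties":{"increments":{"type":"array"},"fingers":{"type":"number"},"newtons":{"type":"number"}},"required":["increments"]}

```bash
ls; mkdir -p pics
cat > h.py <<'E'
import numpy as np, cv2
from station import robot, optics, find_in, masks_of, pinpoint
def cloud(cam, depth, info=None):
    i=info or optics.camera_info(cam); H,W=depth.shape
    u,v=np.meshgrid(np.arange(W),np.arange(H))
    xd=(u-i['cx'])/i['fx']; yd=(v-i['cy'])/i['fy']; x,y=xd.copy(),yd.copy()
    for _ in range(8):
        s=1+i['k1']*(x*x+y*y); x,y=xd/s,yd/s
    P=np.stack([x*depth,-y*depth,-depth,np.ones_like(depth)],-1)
    return (P@np.linalg.inv(i['camera_from_world']).T)[...,:3]
def save(img,n): cv2.imwrite('pics/'+n,cv2.cvtColor(img,cv2.COLOR_RGB2BGR))
E
cat > a.py <<'E'
from h import *
T=['carton','stack_top','rack','glass','glue','wire_spool','long_flap_left','end_flap_front']
ims=[]
for c in ['top','side']:
    img,d=optics.grab_frame(c); P=cloud(c,d); ims.append(img)
    np.savez('/tmp/'+c,img=img,P=P,d=d)
    print(c,np.linalg.inv(optics.camera_info(c)['camera_from_world'])[:3,3].round(2))
    for t in T:
        for m in masks_of(c,t)[:4]:
            k=m['mask']&(d>0); p=P[k]
            if len(p)<5: continue
            print(c,t,round(m['confidence'],2),[round(m['xy'][0]*512),round(m['xy'][1]*384)],k.sum(),'med',np.median(p,0).round(3),'min',np.percentile(p,2,axis=0).round(3),'max',np.percentile(p,98,axis=0).round(3))
save(ims[0],'top0.png');save(ims[1],'side0.png')
print(robot.observe())
E
python3 a.py
```

```text
pics
top [0.36 0.04 1.44]
top carton 0.82 [190, 187] 1653 med [0.562 0.244 0.046] min [0.499 0.167 0.007] max [0.614 0.319 0.081]
top stack_top 0.98 [324, 183] 517 med [ 0.589 -0.158  0.11 ] min [ 0.557 -0.192  0.069] max [ 0.62  -0.128  0.117]
top stack_top 0.76 [270, 249] 970 med [ 0.391 -0.005  0.056] min [ 0.328 -0.053  0.002] max [0.454 0.042 0.062]
top stack_top 0.59 [268, 186] 983 med [0.577 0.013 0.055] min [ 0.541 -0.055  0.026] max [0.615 0.078 0.062]
top rack 0.69 [347, 168] 4561 med [ 0.592 -0.194  0.307] min [ 0.419 -0.254  0.001] max [ 0.77  -0.142  0.325]
top glass 0.69 [157, 237] 591 med [0.419 0.34  0.046] min [0.382 0.292 0.001] max [0.451 0.362 0.109]
top glue 0.5 [215, 150] 213 med [0.683 0.17  0.097] min [0.671 0.154 0.012] max [0.704 0.192 0.154]
top wire_spool 0.77 [134, 181] 424 med [0.586 0.439 0.028] min [0.557 0.408 0.002] max [0.618 0.472 0.036]
top long_flap_left 0.74 [188, 205] 264 med [0.516 0.247 0.067] min [0.491 0.192 0.   ] max [0.542 0.313 0.083]
side [-0.12  0.86  1.02]
side carton 0.8 [218, 270] 2394 med [0.563 0.237 0.04 ] min [ 0.503  0.155 -0.
[... 1034 characters left out ...]
 0.9, 'joints': array([ 1.07253407,  0.42614399,  0.073851  ,  1.60598421, -0.03408127,
        1.11077443, -0.06709036]), 'qd': array([ 0.00068508, -0.000289  ,  0.00087767, -0.0021522 ,  0.00062491,
        0.00167763, -0.00021672]), 'effort': array([ 7.00703204e-04, -9.35509443e+01,  3.66321176e+00, -4.54545414e+01,
       -4.90741257e-02,  1.26438442e-02, -2.48885009e-06]), 'position': array([ 0.23067056, -0.63433775,  0.20544294]), 'ee_rot': array([-2.95143633e-05,  9.84833647e-01,  1.73501259e-01,  9.24863171e-06]), 'wrist_force': array([ 0.25107361,  1.37403057, -0.37000899]), 'moment': array([-0.04393245,  0.03320046,  0.00301415]), 'grasp_force': 0.0, 'opening': 0.09393528409589962}
```

View pictures.

View pics/top0.png

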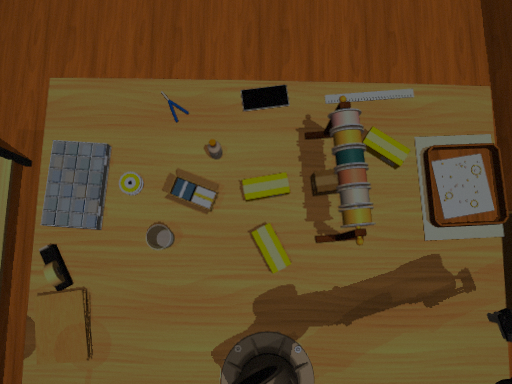

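View pics/side0.png

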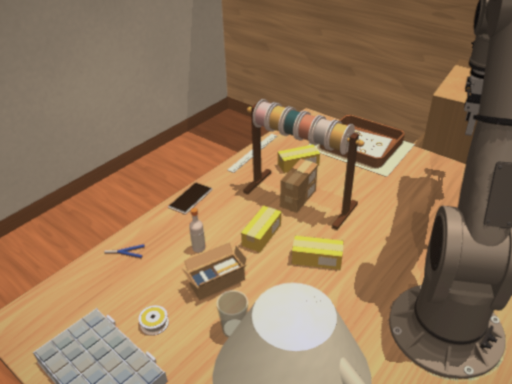

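```bash
cat > b.py <<'E'
from h import *
D={c:np.load('/tmp/%s.npz'%c) for c in ['top','side']}
def sel(P,lo,hi): return P[np.all((P>lo)&(P<hi),-1)]
def rect(p):
    (c,s,a)=cv2.minAreaRect((p[:,:2]*1000).astype(np.float32)); return np.round(c,1),np.round(s,1),round(a,1),len(p)
for c in D:
    P=D[c]['P']
    print(c)
    print('stack top',rect(sel(P,[.54,-.33,.100],[.65,-.1,.125])))
    print('rack top',rect(sel(P,[.38,-.3,.29],[.8,-.1,.34])), )
    for y in [(.38,.46),(.72,.80)]:
        q=sel(P,[y[0],-.3,.285],[y[1],-.1,.34]); print('post',rect(q) if len(q)>4 else None)
    # carton
    q=sel(P,[.45,.1,.03],[.66,.36,.1])
    cx=q[:,:2]; print('carton>30mm',rect(q))
    for lo in [(.0,.03),(.03,.045),(.045,.055),(.055,.065),(.065,.09)]:
        r=sel(P,[.45,.12,lo[0]],[.65,.36,lo[1]])
        if len(r)>5: print(lo,rect(r))
E
python3 b.py
```

```text
top
stack top (array([ 590.9, -163.6]), array([64. , 68.3]), 8.2, 463)
rack top (array([ 594.6, -200.7]), array([384.1,  87.8]), 5.7, 3445)
post (array([ 442.7, -210.4]), array([70.4, 67.7]), 58.5, 342)
post (array([ 742.7, -190.4]), array([74.5, 74.5]), 57.4, 396)
carton>30mm (array([519.8, 256.3]), array([167.2, 183.6]), 69.7, 1580)
(0.0, 0.03) (array([550.1, 240. ]), array([239.8, 199.9]), 90.0, 1880)
(0.03, 0.045) (array([555.7, 238.6]), array([141.4,  60.8]), 68.3, 702)
(0.045, 0.055) (array([557.9, 241.4]), array([147.8,  70.2]), 69.8, 189)
(0.055, 0.065) (array([558.3, 242.6]), array([154.9,  82.7]), 70.1, 232)
(0.065, 0.09) (array([558.2, 242.1]), array([167.2, 101.9]), 69.7, 456)
side
stack top (array([ 596.2, -202.4]), array([ 66.6, 148.9]), 8.7, 580)
rack top (array([ 585.1, -200.7]), array([373.1,  87.7]), 6.0, 1830)
post (array([ 443.4, -210.9]), array([72.1, 65. ]), 54.8, 295)
post (array([ 742.6, -182.8]), array([64.3, 72. ]), 52.6, 188)
carton>30mm (array([535.9, 243.3]), array([171.9, 178.2]), 87.7, 1857)
(0.0, 0.03) (array([550., 240.]), array([239.5, 199.6]), 89.9, 1541)
(0.03, 0.045) (array([556.1, 239.9]), array([140.8,  72.8]), 69.5, 804)
(0.045, 0.055) (array([558.7, 238. ]), array([146.3,  77.4]), 68.9, 269)
(0.055, 0.065) (array([558.7, 241.1]), array([153.8,  87.4]), 69.6, 294)
(0.065, 0.09) (array([535.9, 243.3]), array([171.9, 178.2]), 87.7, 484)
```

The top view shows the open carton at about (190,190) px, the glass at (160,237), the glue at (214,148) and the wire spool at (131,182). The kraft stack is under the rack at about (325,183). The side view agrees. The yellow boxes are look-alikes.

I'll raise and turn the tool first, then cross over the rack.

carry_out([
  [[0, 0, -1], [0, 0, -1]],
  [[0, 0, -1], [0, 0, -1]],
  [[0, 0, -1], [0, 0, -1]],
  [[0, 0, -1], [0, 0, -1]],
  [[0, 0, -1], [0, 0, -1]],
], fingers=0)

```text
t: 1.4
position: [0.2306, -0.6343, 0.3064]
ee_rot: [0.0, 0.93, 0.367, 0.0]
wrist_force: [0.3, 0.1, 0.5]
opening: 0.0575
grasp_force: 0.0
```

carry_out([
  [[0, 0, -1], [0, 0, -1]],
  [[0, 0, -1], [0, 0, -1]],
  [[0, 0, -1], [0, 0, -1]],
  [[0, 0, -1], [0, 0, -1]],
  [[0, 0, -1], [0, 0, -1]],
])

```text
t: 1.9
position: [0.2306, -0.6343, 0.4063]
ee_rot: [0.0, 0.839, 0.545, -0.0]
wrist_force: [-0.4, -0.3, -1.4]
opening: 0.0175
grasp_force: 0.0
```

carry_out([
  [[1, 0.3, -0.5], [0, 0, -0.84]],
  [[1, 0.3, -0.5], [0, 0, 0]],
  [[1, 0.3, 0], [0, 0, 0]],
  [[1, 0.3, 0], [0, 0, 0]],
  [[1, 0.3, 0], [0, 0, 0]],
])

```text
t: 2.4
position: [0.2956, -0.5503, 0.4256]
ee_rot: [-0.0, 0.821, 0.571, 0.0]
wrist_force: [0.7, 0.4, -0.5]
opening: 0.0007
grasp_force: 0.0
```

carry_out([
  [[1, 0.3, 0], [0, 0, 0]],
  [[1, 0.3, 0], [0, 0, 0]],
  [[1, 0, 0], [0, 0, 0]],
  [[1, 0, 0], [0, 0, 0]],
  [[1, 0, 0], [0, 0, 0]],
])

```text
t: 2.9
position: [0.3408, -0.4607, 0.4255]
ee_rot: [-0.0, 0.821, 0.571, -0.0]
wrist_force: [-0.2, -0.2, -0.6]
opening: 0.0003
grasp_force: 0.0
```

carry_out([
  [[1, 0, 0], [0, 0, 0]],
  [[1, 0, 0], [0, 0, 0]],
  [[1, 0, 0], [0, 0, 0]],
  [[1, 0, 0], [0, 0, 0]],
  [[1, 0, 0], [0, 0, 0]],
])

```text
t: 3.4
position: [0.3753, -0.3669, 0.4256]
ee_rot: [0.0, 0.821, 0.571, -0.0]
wrist_force: [-0.2, 0.1, 0.9]
opening: 0.0001
grasp_force: 0.0
```

carry_out([
  [[1, 0, 0], [0, 0, 0]],
  [[1, 0, 0], [0, 0, 0]],
  [[1, 0, 0], [0, 0, 0]],
  [[1, 0, 0], [0, 0, 0]],
  [[1, 0, 0], [0, 0, 0]],
])

```text
t: 3.9
position: [0.4099, -0.2732, 0.4256]
ee_rot: [0.0, 0.821, 0.571, -0.0]
wrist_force: [0.2, 0.3, -0.8]
opening: 0.0007
grasp_force: 0.0
```

carry_out([
  [[1, 0, 0], [0, 0, 0]],
  [[1, 0, 0], [0, 0, 0]],
  [[1, 0, 0], [0, 0, 0]],
  [[1, 0, 0], [0, 0, 0]],
  [[1, 0, 0], [0, 0, 0]],
])

```text
t: 4.4
position: [0.4445, -0.1795, 0.4256]
ee_rot: [0.0, 0.821, 0.571, -0.0]
wrist_force: [0.3, 0.1, -0.5]
opening: 0.0004
grasp_force: 0.0
```

carry_out([
  [[1, 0, 0], [0, 0, 0]],
  [[1, 0, 0], [0, 0, 0]],
  [[1, 0, 0], [0, 0, 0]],
  [[1, 0, 0], [0, 0, 0]],
  [[1, 0, 0.5], [0, 0, 0]],
])

```text
t: 4.9
position: [0.4796, -0.0858, 0.4164]
ee_rot: [0.001, 0.821, 0.571, 0.0]
wrist_force: [0.5, -0.8, -0.5]
opening: 0.0006
grasp_force: 0.0
```

carry_out([
  [[1, -0.2, 1], [0, 0, 0]],
  [[1, -0.3, 1], [0, 0, 0]],
  [[1, -0.4, 1], [0, 0, 0]],
  [[1, -0.5, 1], [0, 0, 0]],
  [[1, -0.5, 1], [0, 0, 0]],
])

```text
t: 5.4
position: [0.4778, 0.0209, 0.3148]
ee_rot: [0.0, 0.821, 0.571, -0.0]
wrist_force: [0.5, -0.1, 0.4]
opening: -0.0002
grasp_force: 0.0
```

```bash
cat > c.py <<'E'
from h import *
o=robot.observe(); print(o['position'],o['ee_rot'])
i=optics.camera_info('wrist'); img,d=optics.grab_frame('wrist'); P=cloud('wrist',d,i)
M=np.linalg.inv(i['camera_from_world']); print('cam',M.round(2))
save(img,'w1.png'); np.savez('/tmp/w1',img=img,d=d,P=P)
for t in ['carton','end_flap_front','end_flap_back','long_flap_left','long_flap_right']:
    for m in masks_of('wrist',t)[:3]:
        p=P[m['mask']&(d>0)]
        if len(p)>5: print(t,round(m['confidence'],2),[round(m['xy'][0]*512),round(m['xy'][1]*384)],np.median(p,0).round(3),p.min(0).round(3),p.max(0).round(3))
E
python3 c.py
```

```text
[0.47781628 0.02093129 0.31478233] [ 3.99561448e-04  8.21114611e-01  5.70763197e-01 -1.00048205e-04]
cam [[ 0.94  0.33  0.1   0.51]
 [-0.35  0.9   0.27  0.1 ]
 [ 0.   -0.29  0.96  0.5 ]
 [ 0.    0.    0.    1.  ]]
carton 0.89 [251, 17] [0.542 0.194 0.042] [ 0.485  0.155 -0.001] [0.603 0.249 0.084]
carton 0.61 [249, 39] [0.532 0.168 0.079] [0.505 0.155 0.057] [0.56  0.182 0.084]
end_flap_front 0.74 [241, 37] [0.522 0.17  0.075] [0.504 0.156 0.018] [0.558 0.185 0.084]
end_flap_back 0.4 [444, 352] [ 0.598 -0.172  0.262] [ 0.503 -0.507 -0.   ] [ 0.804 -0.11   0.307]
long_flap_left 0.56 [220, 15] [0.503 0.209 0.069] [0.49  0.187 0.053] [0.52  0.228 0.082]
long_flap_right 0.98 [283, 16] [0.581 0.18  0.069] [ 0.567  0.158 -0.001] [0.613 0.21  0.082]
```

carry_out([
  [[1, 0, 0], [0, 0, 0]],
  [[1, 0, 0], [0, 0, 0]],
  [[1, 0, 0], [0, 0, 0]],
  [[1, 0, 0], [0, 0, 0]],
  [[1, 0, 0], [0, 0, 0]],
])

```text
t: 6.2
position: [0.5142, 0.1134, 0.3162]
ee_rot: [0.0, 0.821, 0.57, 0.0]
wrist_force: [0.1, -0.8, -0.2]
opening: 0.0005
grasp_force: 0.0
```

carry_out([
  [[1, 0, 0], [0, 0, 0]],
  [[1, 0, 0], [0, 0, 0]],
  [[1, 0, 0], [0, 0, 0]],
  [[1, 0, 0], [0, 0, 0]],
  [[1, 0, 0], [0, 0, 0]],
])

```text
t: 6.7
position: [0.5492, 0.207, 0.3161]
ee_rot: [0.0, 0.821, 0.57, 0.0]
wrist_force: [-0.9, -0.4, -0.3]
opening: 0.0004
grasp_force: 0.0
```

carry_out([
  [[1, 0, 0], [0, 0, 0]],
  [[1, 0, 0], [0, 0, 0]],
  [[1, 0, 0], [0, 0, 0]],
  [[1, 0, 0], [0, 0, 0]],
  [[0, 0, 0], [0, 0, 0]],
])

```text
t: 7.2
position: [0.5766, 0.2838, 0.3157]
ee_rot: [-0.0, 0.821, 0.571, 0.0]
wrist_force: [-0.5, -1.4, 0.2]
opening: 0.0006
grasp_force: 0.0
```

```bash
sed -i 's/w1/w2/g' c.py; python3 c.py
cat > d.py <<'E'
from h import *
P=np.load('/tmp/w2.npz')['P']
T=np.load('/tmp/top.npz')['P']; S=np.load('/tmp/side.npz')['P']
for n,Q in (('wrist',P),('top',T),('side',S)):
    q=Q[np.all((Q>[.45,.1,.03])&(Q<[.66,.36,.1]),-1)]
    print(n,len(q))
    if n=='wrist':
        for lo,hi in ((.034,.044),(.044,.05),(.05,.056),(.056,.062),(.062,.068),(.068,.09)):
            r=q[(q[:,2]>lo)&(q[:,2]<hi)]; print(lo,cv2.minAreaRect((r[:,:2]*1000).astype(np.float32)),len(r))
    # carton frame guess
    C=np.array([.557,.240]);a=np.radians(69.7);L=np.array([np.cos(a),np.sin(a)]);Sv=np.array([L[1],-L[0]])
    u=(q[:,:2]-C)@L; v=(q[:,:2]-C)@Sv; z=q[:,2]
    for nm,mk,w in (('L+',(abs(v)<20e-3)&(u>.06),u),('L-',(abs(v)<20e-3)&(u<-.06),u),('S+',(abs(u)<50e-3)&(v>.026),v),('S-',(abs(u)<50e-3)&(v<-.026),v)):
        b=[(round(1e3*zz),round(1e3*np.median(w[mk&(abs(z-zz)<.003)]),1)) for zz in np.arange(.036,.088,.006) if (mk&(abs(z-zz)<.003)).sum()>3]
        print(nm,b)
E
python3 d.py
```

```text
[0.57662023 0.28375278 0.31565092] [-4.88104668e-04  8.20669352e-01  5.71403094e-01  2.84973195e-04]
cam [[ 0.94  0.33  0.1   0.61]
 [-0.35  0.9   0.27  0.36]
 [ 0.   -0.29  0.96  0.5 ]
 [ 0.    0.    0.    1.  ]]
carton 0.86 [250, 183] [0.564 0.248 0.05 ] [ 0.49   0.151 -0.001] [0.629 0.329 0.318]
end_flap_back 0.62 [248, 139] [0.585 0.313 0.068] [ 0.551  0.293 -0.001] [0.615 0.33  0.08 ]
long_flap_left 0.66 [221, 192] [0.522 0.257 0.07 ] [0.491 0.188 0.054] [0.551 0.32  0.082]
long_flap_left 0.4 [361, 369] [ 0.627 -0.162  0.043] [ 0.614 -0.257  0.001] [ 0.64  -0.127  0.062]
long_flap_right 0.67 [280, 194] [0.6   0.229 0.069] [0.568 0.158 0.002] [0.629 0.291 0.081]
wrist 6434
0.034 ((510.2857360839844, 258.4031677246094), (136.9835205078125, 165.9374542236328), 69.74983978271484) 2701
0.044 ((518.553955078125, 252.089111328125), (137.9636688232422, 167.6735382080078), 78.37577056884766) 92
0.05 ((516.8936157226562, 253.29502868652344), (138.21311950683594, 168.74276733398438), 76.69693756103516) 524
0.056 ((514.604736328125, 258.6711120605469), (144.8975067138672, 173.3502960205078)
[... 1787 characters left out ...]
 (60, np.float64(75.1)), (66, np.float64(78.4)), (72, np.float64(82.1)), (78, np.float64(84.9))]
L- [(36, np.float64(-64.7)), (42, np.float64(-67.6)), (48, np.float64(-68.5)), (54, np.float64(-71.3)), (60, np.float64(-72.4)), (66, np.float64(-74.5)), (72, np.float64(-76.9)), (78, np.float64(-77.6))]
S+ [(36, np.float64(28.8)), (42, np.float64(28.9)), (48, np.float64(29.3)), (54, np.float64(34.6)), (60, np.float64(36.9)), (66, np.float64(40.5)), (72, np.float64(45.5)), (78, np.float64(47.5))]
S- [(36, np.float64(-32.0)), (42, np.float64(-32.3)), (48, np.float64(-33.0)), (54, np.float64(-35.5)), (60, np.float64(-39.2)), (66, np.float64(-41.8)), (72, np.float64(-46.3)), (78, np.float64(-49.4))]
```

View pics/w2.png

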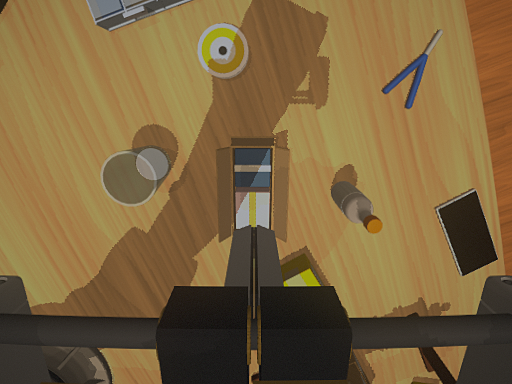

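The wrist view shows the open carton at (253,190) px with its long flaps at (222,192) and (281,194). The far end flap is at (252,143), and the glass and glue stand clear to either side. I'll fold the +L end flap first.

carry_out([
  [[0.84, -0.04, 1], [0, 0, 0]],
  [[0.84, -0.04, 1], [0, 0, 0]],
  [[0.84, -0.04, 1], [0, 0, 0]],
  [[0.84, -0.04, 1], [0, 0, 0]],
  [[0, 0, 1], [0, 0, 0]],
])

```text
t: 8.0
position: [0.5963, 0.3479, 0.2148]
ee_rot: [-0.0, 0.821, 0.572, 0.0]
wrist_force: [-0.8, -0.3, -0.8]
opening: 0.0006
grasp_force: 0.0
```

carry_out([
  [[0, 0, 1], [0, 0, 0]],
  [[0, 0, 1], [0, 0, 0]],
  [[0, 0, 1], [0, 0, 0]],
  [[0, 0, 1], [0, 0, 0]],
  [[0, 0, 1], [0, 0, 0]],
])

```text
t: 8.5
position: [0.5967, 0.3456, 0.115]
ee_rot: [0.0, 0.821, 0.571, 0.0]
wrist_force: [-0.0, 0.4, -0.2]
opening: 0.0002
grasp_force: 0.0
```

carry_out([
  [[0, 0, 1], [0, 0, 0]],
  [[0, 0, 1], [0, 0, 0]],
  [[0, 0, 0.78], [0, 0, 0]],
  [[0, 0, 0], [0, 0, 0]],
])

```text
t: 8.9
position: [0.5957, 0.3452, 0.058]
ee_rot: [-0.0, 0.821, 0.571, -0.001]
wrist_force: [0.0, 0.4, 0.1]
opening: 0.0005
grasp_force: 0.0
```

carry_out([
  [[-0.5, 0, 0], [0, 0, 0]],
  [[-0.5, 0, 0], [0, 0, 0]],
  [[-0.5, 0, 0], [0, 0, 0]],
  [[-0.5, 0, 0], [0, 0, 0]],
  [[-0.5, 0, 0], [0, 0, 0]],
])

```text
t: 9.4
position: [0.5789, 0.2985, 0.0604]
ee_rot: [0.0, 0.821, 0.571, 0.0]
wrist_force: [0.1, -0.2, 0.2]
opening: -0.0
grasp_force: 0.1
```

carry_out([
  [[-0.5, 0, 0], [0, 0, 0]],
  [[-0.25, 0, 0], [0, 0, 0]],
  [[0, 0, 0.15], [0, 0, 0]],
  [[0, 0, 0.2], [0, 0, 0]],
  [[0, 0, 0], [0, 0, 0]],
])

```text
t: 9.9
position: [0.5739, 0.2857, 0.0526]
ee_rot: [0.0, 0.821, 0.571, -0.0]
wrist_force: [1.5, -2.2, 2.3]
opening: 0.001
grasp_force: 1.1
```

carry_out([
  [[0, 0, -1], [0, 0, 0]],
  [[-0.7, 0, -1], [0, 0, 0]],
  [[-1, 0, -0.5], [0, 0, 0]],
  [[-1, 0, 0], [0, 0, 0]],
  [[-1, 0, 0], [0, 0, 0]],
])

```text
t: 10.4
position: [0.5479, 0.2162, 0.1029]
ee_rot: [-0.0, 0.821, 0.572, 0.0]
wrist_force: [-0.5, 0.5, 0.6]
opening: 0.0005
grasp_force: 0.0
```

carry_out([
  [[-1, 0, 0], [0, 0, 0]],
  [[-1, 0, 0], [0, 0, 0]],
  [[-1, 0, 0], [0, 0, 0]],
  [[-1, 0, 0], [0, 0, 0]],
  [[-0.6, 0, 0.1], [0, 0, 0]],
])

```text
t: 10.9
position: [0.5159, 0.1289, 0.1007]
ee_rot: [0.0, 0.821, 0.571, -0.0]
wrist_force: [-0.6, 0.5, 0.1]
opening: 0.0002
grasp_force: 0.0
```

carry_out([
  [[0, 0, 1], [0, 0, 0]],
  [[0, 0, 1], [0, 0, 0]],
  [[0, 0, 0], [0, 0, 0]],
])

```text
t: 11.2
position: [0.5149, 0.1299, 0.0589]
ee_rot: [-0.001, 0.821, 0.571, -0.001]
wrist_force: [0.3, -0.4, -0.1]
opening: 0.0004
grasp_force: 0.0
```

carry_out([
  [[0.5, 0, 0], [0, 0, 0]],
  [[0.5, 0, 0], [0, 0, 0]],
  [[0.5, 0, 0], [0, 0, 0]],
  [[0.5, 0, 0], [0, 0, 0]],
  [[0.5, 0, 0], [0, 0, 0]],
])

```text
t: 11.7
position: [0.5339, 0.1779, 0.0612]
ee_rot: [0.0, 0.821, 0.571, 0.0]
wrist_force: [0.2, 0.6, 1.8]
opening: 0.0002
grasp_force: 0.1
```

carry_out([
  [[0.5, 0, 0], [0, 0, 0]],
  [[0.35, 0, 0], [0, 0, 0]],
  [[0, 0, 0.15], [0, 0, 0]],
  [[0, 0, 0.2], [0, 0, 0]],
  [[0, 0, 0], [0, 0, 0]],
])

```text
t: 12.2
position: [0.5389, 0.192, 0.0531]
ee_rot: [-0.0, 0.821, 0.571, -0.001]
wrist_force: [-0.9, 0.2, -0.7]
opening: 0.0006
grasp_force: 0.0
```

carry_out([
  [[0, 0, 0.05], [0, 0, 0]],
  [[0, 0, 0], [0, 0, 0]],
  [[0, 0, -1], [0, 0, 0]],
  [[0.5, 0, -1], [0, 0, 0]],
  [[1, -0.8, -0.5], [0, 0, 0]],
])

```text
t: 12.7
position: [0.5367, 0.2247, 0.1044]
ee_rot: [0.001, 0.822, 0.57, 0.001]
wrist_force: [0.6, 1.1, -0.4]
opening: 0.0006
grasp_force: 0.0
```

carry_out([
  [[1, -1, 0], [0, 0, 0]],
  [[0, -1, 0], [0, 0, 0]],
  [[0, -1, 0], [0, 0, 0]],
  [[0, 0, 0], [0, 0, 0]],
])

```text
t: 13.1
position: [0.483, 0.2668, 0.103]
ee_rot: [0.0, 0.82, 0.572, -0.0]
wrist_force: [-0.3, -0.6, 0.1]
opening: 0.0006
grasp_force: 0.0
```

```bash
cat > e.py <<'E'
from h import *
import sys
print(robot.observe()['position'])
C=np.array([.557,.240]);a=np.radians(69.7);L=np.array([np.cos(a),np.sin(a)]);Sv=np.array([L[1],-L[0]])
for n in sys.argv[1:]:
    img,d=optics.grab_frame(n); Q=cloud(n,d); np.savez('/tmp/%s_x'%n,img=img,P=Q)
    u=(Q[...,:2]-C)@L; v=(Q[...,:2]-C)@Sv; z=Q[...,2]
    print(n,'rows v, cols u(mm); z median mm')
    us=np.arange(-.09,.091,.012); print('      ',(us*1e3).round().astype(int))
    for vv in np.arange(-.048,.049,.012):
        print(round(vv*1e3),[ (int(1e3*np.median(z[k])) if (k:=(abs(u-uu)<.006)&(abs(v-vv)<.006)&(z<.1)&(z>-.01)).sum()>1 else None) for uu in us])
E
python3 e.py top side
```

```text
[0.48300579 0.26677779 0.10304974]
top rows v, cols u(mm); z median mm
       [-90 -78 -66 -54 -42 -30 -18  -6   6  18  30  42  54  66  78  90]
-48 [None, None, None, None, None, None, None, None, None, None, None, None, None, None, None, None]
-36 [0, None, None, None, None, None, None, None, None, None, None, None, None, None, None, None]
-24 [1, 2, 52, 50, 52, 41, None, None, None, None, None, None, None, None, None, None]
-12 [0, 0, 48, 53, 52, 39, 40, 35, 22, None, None, None, None, None, None, None]
0 [-1, 1, 50, 51, 53, 40, 40, 39, 13, None, None, None, None, None, None, None]
12 [0, 0, 51, 52, 51, 39, 40, 37, None, None, None, None, None, None, None, None]
24 [1, 1, 52, 54, 51, 40, 39, 39, 34, None, None, 55, 57, None, None, 2]
36 [0, 1, 57, 60, 61, 61, 61, 59, 59, 59, 60, 61, 63, 62, -1, 1]
48 [0, 0, 35, 74, 74, 76, 75, 75, 76, 74, 77, 75, 75, 76, 1, 0]
side rows v, cols u(mm); z median mm
       [-90 -78 -66 -54 -42 -30 -18  -6   6  18  30  42  54  66  78  90]
-48 [-1, 0, 0, 0, 0, -1, 0, 67, 74, 68, 2, 4, 2, 0, 0, 1]
-36 [-1, -1, 17, 19, 25, 15, 15, 19, 25, 16, 30, 22, 20, 13, 0, 0]
-24 [0, -1, 32, 13, 2, 22, 34, 15, 13, 31, 12, 21, 37, 32, 1, 0]
-12 [0, -1, None, None, None, None, 41, 36, 36, 34, 36, 51, 51, 31, 0, 1]
0 [0, None, None, None, None, None, 38, 36, 35, 35, 36, 51, 52, 43, 1, 1]
12 [-2, None, None, None, None, None, 38, 34, 34, 35, 35, 51, 51, 41, 0, 0]
24 [None, None, None, None, None, 39, 40, 37, 34, 36, 44, 51, 51, 37, 0, 0]
36 [None, None, None, None, None, 53, 56, 57, 56, 57, 58, 59, 59, 59, 1, 1]
48 [None, None, None, None, None, None, 71, 71, 72, 72, 74, 71, 71, 67, 1, 1]
```

carry_out([
  [[0, 0, 1], [0, 0, 0]],
  [[0, 0, 1], [0, 0, 0]],
  [[0, 0, 0], [0, 0, 0]],
  [[0, 0.5, 0], [0, 0, 0]],
  [[0, 0.5, 0], [0, 0, 0]],
])

```text
t: 13.7
position: [0.5057, 0.2589, 0.0639]
ee_rot: [0.0, 0.821, 0.571, 0.001]
wrist_force: [-0.3, -0.1, 0.5]
opening: 0.0005
grasp_force: 0.2
```

carry_out([
  [[0, 0.5, 0], [0, 0, 0]],
  [[0, 0.5, 0], [0, 0, 0]],
  [[0, 0.5, 0], [0, 0, 0]],
  [[0, 0.5, 0], [0, 0, 0]],
  [[0, 0.1, 0.1], [0, 0, 0]],
])

```text
t: 14.2
position: [0.5451, 0.2438, 0.061]
ee_rot: [0.0, 0.821, 0.571, 0.0]
wrist_force: [-0.8, 0.2, 0.5]
opening: 0.0002
grasp_force: 0.1
```

carry_out([
  [[0, 0, 0.15], [0, 0, 0]],
  [[0, 0, 0.15], [0, 0, 0]],
  [[0, 0, 0], [0, 0, 0]],
])

```text
t: 14.5
position: [0.5433, 0.2446, 0.055]
ee_rot: [0.0, 0.821, 0.571, -0.0]
wrist_force: [-0.4, -2.2, 5.7]
opening: 0.0006
grasp_force: 2.8
```

carry_out([
  [[0, 0, -1], [0, 0, 0]],
  [[0.5, 0, -1], [0, 0, 0]],
  [[1, 0.5, -0.3], [0, 0, 0]],
  [[1, 0.5, 0], [0, 0, 0]],
  [[0.1, 1, 0], [0, 0, 0]],
])

```text
t: 15.0
position: [0.5984, 0.2829, 0.1013]
ee_rot: [-0.001, 0.82, 0.573, 0.001]
wrist_force: [-0.1, -0.2, -0.5]
opening: 0.0004
grasp_force: 0.0
```

carry_out([
  [[0, 1, 0], [0, 0, 0]],
  [[0, 1, 0], [0, 0, 0]],
  [[0, 0.7, 0], [0, 0, 0]],
  [[0, 0, 0], [0, 0, 0]],
])

```text
t: 15.4
position: [0.6508, 0.2596, 0.1003]
ee_rot: [0.0, 0.821, 0.571, -0.0]
wrist_force: [-0.8, 0.1, -0.5]
opening: 0.0004
grasp_force: 0.0
```

carry_out([
  [[0, 0, 1], [0, 0, 0]],
  [[0, 0, 0.95], [0, 0, 0]],
  [[0, 0, 0], [0, 0, 0]],
  [[0, -0.5, 0], [0, 0, 0]],
  [[0, -0.5, 0], [0, 0, 0]],
])

```text
t: 15.9
position: [0.6303, 0.2683, 0.0626]
ee_rot: [-0.0, 0.821, 0.571, 0.0]
wrist_force: [0.8, 0.3, -0.0]
opening: 0.0006
grasp_force: 0.2
```

carry_out([
  [[0, -0.5, 0], [0, 0, 0]],
  [[0, -0.5, 0], [0, 0, 0]],
  [[0, -0.5, 0], [0, 0, 0]],
  [[0, -0.5, 0], [0, 0, 0]],
  [[0, -0.1, 0.1], [0, 0, 0]],
])

```text
t: 16.4
position: [0.5905, 0.2829, 0.0603]
ee_rot: [-0.0, 0.82, 0.572, 0.0]
wrist_force: [0.4, 1.0, 0.5]
opening: 0.0001
grasp_force: 0.1
```

carry_out([
  [[0, 0, 0.15], [0, 0, 0]],
  [[0, 0, 0.12], [0, 0, 0]],
  [[0, 0, 0], [0, 0, 0]],
])

```text
t: 16.7
position: [0.592, 0.282, 0.0547]
ee_rot: [0.0, 0.821, 0.571, -0.0]
wrist_force: [-3.4, -1.4, 8.1]
opening: 0.0005
grasp_force: 4.2
```

carry_out([
  [[0, 0, -1], [0, 0, 0]],
  [[0, 0, -1], [0, 0, 0]],
  [[0, 0, -1], [0, 0, 0]],
  [[0, 0, -1], [0, 0, 0]],
  [[0, 0, -1], [0, 0, 0]],
])

```text
t: 17.2
position: [0.592, 0.2817, 0.1549]
ee_rot: [-0.0, 0.821, 0.571, -0.0]
wrist_force: [0.0, 0.2, 0.2]
opening: 0.0007
grasp_force: 0.0
```

carry_out([
  [[0, 0, -1], [0, 0, 0]],
  [[0, 0, -1], [0, 0, 0]],
  [[0, 0, -1], [0, 0, 0]],
  [[0, 0, -1], [0, 0, 0]],
  [[0, 0, -1], [0, 0, 0]],
], fingers=1)

```text
t: 17.7
position: [0.592, 0.2817, 0.255]
ee_rot: [-0.0, 0.821, 0.571, -0.0]
wrist_force: [-0.1, 0.3, -0.5]
opening: 0.0373
grasp_force: 0.0
```

```bash
cat >> e.py <<'E'
    m=(z>.045)&(z<.062)&(abs(u)<.09)&(abs(v)<.05); print(cv2.minAreaRect((Q[m][:,:2]*1e3).astype(np.float32)),m.sum())
E
python3 e.py wrist side
```

```text
[0.59204061 0.28166675 0.25499063]
wrist rows v, cols u(mm); z median mm
       [-90 -78 -66 -54 -42 -30 -18  -6   6  18  30  42  54  66  78  90]
-48 [None, None, None, 3, 4, 3, 3, 4, 4, 4, 4, 4, 4, 4, 4, 4]
-36 [None, None, None, None, 4, 4, 3, 4, 4, 4, 4, 4, 4, 4, 4, 4]
-24 [None, None, 59, 59, 58, 57, 58, 59, 58, 59, 59, 59, 59, 57, 4, 4]
-12 [None, None, 58, 58, 58, 58, 58, 59, 59, 59, 59, 59, 59, 58, 4, 4]
0 [None, None, 58, 58, 58, 58, 58, 58, 59, 58, 58, 58, 58, 57, 4, 4]
12 [None, None, 59, 59, 58, 59, 58, 59, 58, 59, 59, 59, 59, 58, 4, 4]
24 [None, None, 58, 59, 59, 59, 58, 59, 59, 59, 59, 59, 59, 58, 4, 4]
36 [4, 4, 5, 54, 54, 54, 53, 29, 5, 6, 5, 6, 57, 33, 4, 4]
48 [4, 4, 4, 4, 4, 4, 4, 4, 4, 4, 4, 4, 4, 4, 4, 4]
((559.8817138671875, 240.34127807617188), (140.17066955566406, 64.18612670898438), 69.59186553955078) 4706
side rows v, cols u(mm); z median mm
       [-90 -78 -66 -54 -42 -30 -18  -6   6  18  30  42  54  66  78  90]
-48 [0, 0, -1, -1, 0, 0, 0, 0, None, 1, 0, 1, 0, 0, 1, 0]
-36 [-1, 0, 23, 21, 23, 18, 24, 24, 25, 23, 26, 22, 25, 12, 2, 0]
-24 [0, 0, 51, 52, 52, 53, 52, 52, 53, 53, 47, 47, 48, 36, 1, 0]
-12 [0, 1, 54, 55, 54, 53, 53, 53, 54, 54, 54, 54, 54, 34, 0, 0]
0 [0, None, 54, 53, 53, 53, 53, 53, 54, 54, 54, 53, 53, 40, 1, 0]
12 [0, None, 53, 54, 54, 53, 54, 53, 54, 53, 53, 54, 53, 43, 1, 0]
24 [0, None, 53, 54, 53, 54, 53, 53, 54, 53, 53, 54, 52, 38, 1, 0]
36 [0, None, None, None, None, None, 51, 51, None, None, 53, 52, 52, 20, 2, 2]
48 [0, None, None, None, None, None, None, None, None, None, None, None, None, 0, 0, 1]
((555.0267333984375, 240.7150421142578), (140.09628295898438, 69.81944274902344), 70.44449615478516) 996
```

carry_out([
  [[-1, -0.3, 0], [0, -1, 0]],
  [[0, -0.3, 0], [0, -1, 0]],
  [[0, -0.28, 0], [0, -1, 0]],
  [[0, 0, 0], [0, -1, 0]],
  [[0, 0, 0], [0, -1, 0]],
], fingers=1)

```text
t: 18.3
position: [0.5684, 0.2692, 0.2538]
ee_rot: [0.115, 0.804, 0.559, -0.165]
wrist_force: [1.5, -0.1, -0.7]
opening: 0.085
grasp_force: 0.0
```

carry_out([
  [[0, 0, 0], [0, -1, 0]],
  [[0, 0, 0], [0, -1, 0]],
  [[0, 0, 0], [0, -1, 0]],
  [[0, 0, 0], [0, -1, 0]],
  [[0, 0, 0], [0, -1, 0]],
])

```text
t: 18.8
position: [0.5685, 0.2692, 0.2532]
ee_rot: [0.223, 0.755, 0.526, -0.321]
wrist_force: [0.4, 0.1, -1.1]
opening: 0.0938
grasp_force: 0.0
```

carry_out([
  [[0, 0, 0], [0, -1, 0]],
  [[0, 0, 0], [0, -1, 0]],
  [[0, 0, 0], [0, 0, 0]],
  [[0, 0, 0], [0, 0, 0]],
])

```text
t: 19.2
position: [0.5679, 0.2692, 0.2507]
ee_rot: [0.251, 0.736, 0.514, -0.363]
wrist_force: [-0.5, 0.2, 0.1]
opening: 0.0942
grasp_force: 0.0
```

```bash
cat > f.py <<'E'
from h import *
import sys
from scipy.spatial.transform import Rotation as R
# usage: f.py tx ty tz yaw_deg alpha : required shift (tool units) & rotation (tool units) to TCP target; lean back along yaw dir
o=robot.observe(); p=o['position']; q=o['ee_rot']; Rm=R.from_quat(np.r_[q[1:],q[0]])
print('t',o['t'],'pos',p.round(4),'joints',o['joints'].round(2)); print('tool axes (cols x,y,z)\n',Rm.as_matrix().round(3))
x,y,z,yaw,al=map(float,sys.argv[1:6]); yaw=np.radians(yaw)
Ld=np.array([np.cos(yaw),np.sin(yaw),0]); up=np.array([0,0,1.])
zz=-up*np.cos(al)-Ld*np.sin(al); xx=Ld*np.cos(al)-up*np.sin(al); yy=np.cross(zz,xx)
G=R.from_matrix(np.c_[xx,yy,zz])
d=np.array([x,y,z])-p
print('shift world',d.round(4),'now-tool units',(Rm.inv().apply(d)/.02).round(2),'goal-tool units',(G.inv().apply(d)/.02).round(2))
print('rot tool units',((Rm.inv()*G).as_rotvec()/.08).round(2),'world rotvec/.08',((G*Rm.inv()).as_rotvec()/.08).round(2))
E
python3 f.py .5543 .2305 .255 69.65 .96
```

```text
t 19.2 pos [0.5679 0.2692 0.2507] joints [-0.66  0.82 -0.19  1.15  0.48  2.04 -1.17]
tool axes (cols x,y,z)
 [[ 0.208  0.938 -0.276]
 [ 0.574 -0.346 -0.743]
 [-0.792 -0.004 -0.61 ]]
shift world [-0.0136 -0.0387  0.0043] now-tool units [-1.42  0.03  1.49] goal-tool units [-1.35  0.04  1.56]
rot tool units [-0.   -0.57  0.05] world rotvec/.08 [-0.55  0.15 -0.03]
```

carry_out([
  [[0, 0, 0], [0, 0.8, 0.05]],
  [[0, 0, 0], [0, 0, 0]],
])

```text
t: 19.4
position: [0.5688, 0.268, 0.2532]
ee_rot: [0.234, 0.75, 0.52, -0.337]
wrist_force: [0.7, -0.4, 0.8]
opening: 0.094
grasp_force: 0.0
```

```bash
python3 f.py .5572 .2383 .0195 69.65 .85; sed -i 's/w2/w3/g' c.py
cat > g.py <<'E'
from h import *
i=optics.camera_info('wrist'); img,d=optics.grab_frame('wrist'); P=cloud('wrist',d,i); save(img,'w3.png'); np.savez('/tmp/w3',img=img,P=P)
for t in ['stack_top','rack']:
  for m in masks_of('wrist',t)[:4]:
    p=P[m['mask']&(d>0)]
    if len(p)>5: print(t,round(m['confidence'],2),[round(m['xy'][0]*512),round(m['xy'][1]*384)],np.median(p,0).round(3),np.percentile(p,2,axis=0).round(3),np.percentile(p,98,axis=0).round(3))
m=(P[...,2]>.1)&(P[...,2]<.125)&(abs(P[...,0]-.6)<.07)&(abs(P[...,1]+.2)<.1)
if m.sum()>20: print(cv2.minAreaRect((P[m][:,:2]*1e3).astype(np.float32)),m.sum(),np.median(P[m][:,2]))
E
python3 g.py
```

```text
t 19.4 pos [0.5688 0.268  0.2532] joints [-0.63  0.78 -0.2   1.18  0.46  1.99 -1.18]
tool axes (cols x,y,z)
 [[ 0.233  0.936 -0.262]
 [ 0.622 -0.351 -0.7  ]
 [-0.748  0.    -0.664]]
shift world [-0.0116 -0.0297 -0.2337] now-tool units [ 7.68 -0.02  8.95] goal-tool units [ 7.73 -0.03  8.91]
rot tool units [-0.03 -0.07 -0.03] world rotvec/.08 [-0.06  0.02  0.04]
stack_top 0.94 [347, 214] [ 0.603 -0.136  0.094] [ 0.561 -0.254  0.059] [ 0.637 -0.128  0.112]
stack_top 0.78 [219, 168] [0.413 0.018 0.047] [ 0.324 -0.049  0.002] [0.466 0.055 0.057]
stack_top 0.59 [393, 215] [ 0.717 -0.329  0.04 ] [ 0.658 -0.414  0.006] [ 0.773 -0.291  0.057]
stack_top 0.57 [313, 142] [0.585 0.058 0.055] [ 0.543 -0.047  0.005] [0.624 0.088 0.057]
rack 0.68 [321, 293] [ 0.53  -0.178  0.192] [ 0.421 -0.235  0.008] [ 0.769 -0.115  0.281]
((599.5429077148438, -200.53033447265625), (62.78327178955078, 140.46475219726562), 8.872309684753418) 582 0.11101696565916831
```

View pics/w3.png

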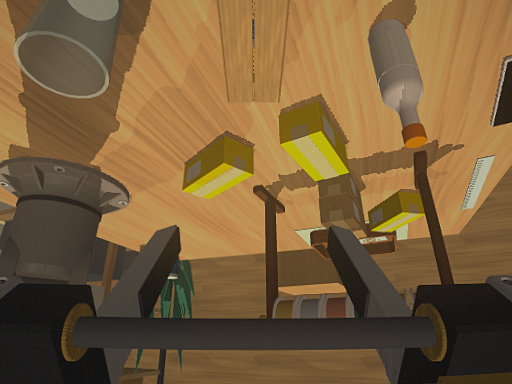

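The wrist view shows the closed carton between the fingers at (253,50) px. The stack is at (343,200) under the spools, between the rack posts at (270,240) and (435,220). Next I descend to grip.

carry_out([
  [[0.77, 0, 0.89], [0, -0.07, -0.03]],
  [[0.77, 0, 0.89], [0, 0, 0]],
  [[0.77, 0, 0.89], [0, 0, 0]],
  [[0.77, 0, 0.89], [0, 0, 0]],
  [[0.77, 0, 0.89], [0, 0, 0]],
])

```text
t: 20.05
position: [0.5619, 0.2529, 0.1336]
ee_rot: [0.236, 0.746, 0.52, -0.342]
wrist_force: [0.5, 0.0, -0.5]
opening: 0.0938
grasp_force: 0.0
```

carry_out([
  [[0.77, 0, 0.89], [0, 0, 0]],
  [[0.77, 0, 0.89], [0, 0, 0]],
  [[0.6, 0, 0.7], [0, 0, 0]],
  [[0, 0, 0], [0, 0, 0]],
])

```text
t: 20.45
position: [0.5576, 0.2433, 0.0677]
ee_rot: [0.236, 0.746, 0.52, -0.343]
wrist_force: [-0.7, -0.2, -0.4]
opening: 0.0937
grasp_force: 0.0
```

```bash
python3 f.py .5572 .2383 .0195 69.65 .85; python3 e.py side | tail -1
```

```text
t 20.45 pos [0.5576 0.2433 0.0677] joints [-0.62  0.93 -0.2   1.33  0.47  1.73 -1.29]
tool axes (cols x,y,z)
 [[ 0.223  0.938 -0.267]
 [ 0.613 -0.348 -0.709]
 [-0.758 -0.005 -0.653]]
shift world [-0.0004 -0.005  -0.0482] now-tool units [1.67 0.08 1.76] goal-tool units [1.65 0.07 1.77]
rot tool units [-0.05  0.12  0.05] world rotvec/.08 [ 0.09 -0.11  0.  ]
((561.463623046875, 236.50656127929688), (140.61607360839844, 82.12458801269531), 67.81340026855469) 650
```

carry_out([
  [[0.56, 0.02, 0.59], [-0.05, 0.12, 0.05]],
  [[0.56, 0.02, 0.59], [0, 0, 0]],
  [[0.56, 0.02, 0.59], [0, 0, 0]],
  [[0, 0, 0], [0, 0, 0]],
])

```text
t: 20.9
position: [0.5575, 0.2389, 0.0196]
ee_rot: [0.236, 0.748, 0.52, -0.338]
wrist_force: [-0.5, -0.3, 0.9]
opening: 0.0936
grasp_force: 0.0
```

carry_out([
  [[0, 0, 0], [0, 0, 0]],
  [[0, 0, 0], [0, 0, 0]],
  [[0, 0, 0], [0, 0, 0]],
  [[0, 0, 0], [0, 0, 0]],
  [[0, 0, 0], [0, 0, 0]],
], fingers=0, newtons=35)

```text
t: 21.4
position: [0.5585, 0.24, 0.022]
ee_rot: [0.236, 0.749, 0.52, -0.336]
wrist_force: [1.5, 1.4, 2.5]
opening: 0.0638
grasp_force: 35.0
```

```bash
python3 f.py .5572 .2383 .22 69.65 .85; python3 -c "
from h import *
o=robot.observe();print({k:o[k] for k in ['wrist_force','opening','grasp_force']})"
```

```text
t 21.4 pos [0.5585 0.24   0.022 ] joints [-0.61  0.97 -0.2   1.34  0.48  1.66 -1.32]
tool axes (cols x,y,z)
 [[ 0.233  0.938 -0.258]
 [ 0.621 -0.348 -0.702]
 [-0.748  0.003 -0.663]]
shift world [-0.0013 -0.0017  0.198 ] now-tool units [-7.48 -0.   -6.49] goal-tool units [-7.5  -0.03 -6.46]
rot tool units [ 0.03 -0.05 -0.03] world rotvec/.08 [-0.04  0.05 -0.  ]
{'wrist_force': array([1.45988422, 1.44929872, 2.50410248]), 'opening': 0.06382544522214995, 'grasp_force': 34.99213993549347}
```

carry_out([
  [[-0.3, 0, -0.26], [0, 0, 0]],
  [[-0.6, 0, -0.53], [0, 0, 0]],
  [[-0.75, 0, -0.66], [0, 0, 0]],
  [[-0.75, 0, -0.66], [0, 0, 0]],
  [[-0.75, 0, -0.66], [0, 0, 0]],
])

```text
t: 21.9
position: [0.5582, 0.2398, 0.1079]
ee_rot: [0.235, 0.749, 0.52, -0.336]
wrist_force: [0.3, -0.2, -3.3]
opening: 0.0641
grasp_force: 35.0
```

carry_out([
  [[-0.75, 0, -0.66], [0, 0, 0]],
  [[-0.75, 0, -0.66], [0, 0, 0]],
  [[-0.6, 0, -0.53], [0, 0, 0]],
  [[-0.3, 0.17, 0.35], [0, 0, 0]],
  [[-0.62, 0.35, 0.7], [0, 0, 0]],
])

```text
t: 22.4
position: [0.5575, 0.2103, 0.1609]
ee_rot: [0.235, 0.748, 0.521, -0.336]
wrist_force: [0.5, -1.3, -4.1]
opening: 0.0639
grasp_force: 35.0
```

carry_out([
  [[-0.62, 0.35, 0.7], [0, 0, 0]],
  [[-0.62, 0.35, 0.7], [0, 0, 0]],
  [[-0.62, 0.35, 0.7], [0, 0, 0]],
  [[-0.62, 0.35, 0.7], [0, 0, 0]],
  [[-0.3, 0.17, 0.35], [0, 0, 0]],
])

```text
t: 22.9
position: [0.558, 0.1173, 0.1611]
ee_rot: [0.236, 0.749, 0.519, -0.337]
wrist_force: [-0.1, -0.4, -3.6]
opening: 0.0639
grasp_force: 35.0
```

carry_out([
  [[0, 0, 0], [-0.37, 0, -0.33]],
  [[0, 0, 0], [-0.6, 0, -0.53]],
  [[0, 0, 0], [-0.6, 0, -0.53]],
  [[0, 0, 0], [-0.6, 0, -0.53]],
  [[0, 0, 0], [-0.6, 0, -0.53]],
])

```text
t: 23.4
position: [0.5579, 0.1216, 0.1609]
ee_rot: [0.283, 0.662, 0.627, -0.297]
wrist_force: [-0.1, 0.3, -3.1]
opening: 0.0639
grasp_force: 35.0
```

carry_out([
  [[0, 0, 0], [-0.6, 0, -0.53]],
  [[0, 0, 0], [-0.6, 0, -0.53]],
  [[0, 0, 0], [-0.6, 0, -0.53]],
  [[0, 0, 0], [-0.17, 0, -0.15]],
  [[0, 0, 0], [0, 0, 0]],
])

```text
t: 23.9
position: [0.5577, 0.121, 0.1613]
ee_rot: [0.313, 0.594, 0.692, -0.267]
wrist_force: [-0.9, 0.4, -3.9]
opening: 0.0636
grasp_force: 35.0
```

```bash
python3 f.py .574 -.043 .15 98.7 .847
cat > k.py <<'E'
from h import *
import sys
o=robot.observe(); p=o['position']; print('grip',o['opening'],o['grasp_force'],'pos',p.round(4))
for n in sys.argv[1:]:
    i=optics.camera_info(n); img,d=optics.grab_frame(n); P=cloud(n,d,i); np.savez('/tmp/k_'+n,img=img,P=P); save(img,'k_%s_%d.png'%(n,o['t']*100))
    for nm,lo,hi in (('carton top',p-[.1,.1,0],p+[.1,.1,.05]),('stack',[.5,-.3,.1],[.68,-.1,.122])):
        q=P[np.all((P>lo)&(P<hi),-1)]
        if nm[0]=='c':
            if len(q)<20: continue
            h=np.histogram(q[:,2],bins=np.arange(.0,.3,.004)); z0=h[1][h[0].argmax()]+.002; q=q[abs(q[:,2]-z0)<.006]
        if len(q)>20:
            A=np.c_[q[:,:2]-q[:,:2].mean(0),np.ones(len(q))]; f=np.linalg.lstsq(A,q[:,2],rcond=None)[0]
            print(n,nm,np.round(cv2.minAreaRect((q[:,:2]*1e3).astype(np.float32))[0],1),np.round(cv2.minAreaRect((q[:,:2]*1e3).astype(np.float32))[1:][0],1),round(cv2.minAreaRect((q[:,:2]*1e3).astype(np.float32))[2],2),len(q),'z',np.median(q[:,2]).round(4),'slope',f[:2].round(3))
E
python3 k.py top side wrist
```

```text
t 23.9 pos [0.5577 0.121  0.1613] joints [-0.55  0.58 -0.27  1.78  0.78  1.49 -1.02]
tool axes (cols x,y,z)
 [[-0.099  0.988  0.116]
 [ 0.655  0.152 -0.74 ]
 [-0.749  0.003 -0.662]]
shift world [ 0.0163 -0.164  -0.0113] now-tool units [-5.02 -0.44  6.54] goal-tool units [-5.02 -0.44  6.54]
rot tool units [ 0.03  0.   -0.02] world rotvec/.08 [-0.    0.03 -0.01]
grip 0.06357513421656535 34.98221397399902 pos [0.5577 0.121  0.1613]
top carton top [555.3 119.4] [ 87.8 140.1] 8.32 1125 z 0.1946 slope [0.004 0.001]
top stack [ 591.3 -163.5] [64.5 68.5] 8.19 463 z 0.1107 slope [ 0.001 -0.006]
side carton top [562.   85.5] [68.3 74.4] 12.01 370 z 0.1933 slope [0.001 0.008]
side stack [ 597.3 -202.3] [ 68.7 149.3] 8.39 583 z 0.1088 slope [ 0.021 -0.002]
wrist carton top [558.4 121. ] [ 88.7 139.4] 8.46 7879 z 0.1949 slope [ 0.004 -0.028]
```

carry_out([
  [[-0.3, -0.03, 0.42], [0, 0, 0]],
  [[-0.65, -0.06, 0.9], [0, 0, 0]],
  [[-0.65, -0.06, 0.9], [0, 0, 0]],
  [[-0.65, -0.06, 0.9], [0, 0, 0]],
  [[-0.65, -0.06, 0.9], [0, 0, 0]],
])

```text
t: 24.55
position: [0.5676, 0.0188, 0.1515]
ee_rot: [0.313, 0.595, 0.691, -0.267]
wrist_force: [-0.6, -0.5, -3.8]
opening: 0.0637
grasp_force: 35.0
```

carry_out([
  [[-0.65, -0.06, 0.9], [0, 0, 0]],
  [[-0.65, -0.06, 0.9], [0, 0, 0]],
  [[-0.4, -0.03, 0.55], [0, 0, 0]],
  [[-0.24, -0.02, 0.33], [0, 0, 0]],
  [[0, 0, 0], [0, 0, 0]],
])

```text
t: 25.05
position: [0.5742, -0.0449, 0.1451]
ee_rot: [0.313, 0.595, 0.691, -0.267]
wrist_force: [0.3, -0.5, -4.1]
opening: 0.0638
grasp_force: 35.0
```

```bash
python3 f.py .597 -.200 .145 98.5 .847; python3 k.py top side
```

```text
t 25.05 pos [ 0.5742 -0.0449  0.1451] joints [-0.36  0.5  -0.19  1.96  0.91  1.28 -0.94]
tool axes (cols x,y,z)
 [[-0.097  0.989  0.114]
 [ 0.654  0.149 -0.741]
 [-0.75   0.003 -0.662]]
shift world [ 2.280e-02 -1.551e-01 -1.000e-04] now-tool units [-5.18 -0.03  5.88] goal-tool units [-5.19 -0.02  5.88]
rot tool units [ 0.04  0.01 -0.01] world rotvec/.08 [ 0.01  0.04 -0.02]
grip 0.06384463189619388 34.98261630535126 pos [ 0.5742 -0.0449  0.1451]
top carton top [572.2 -44.9] [ 88.5 136.9] 8.1 1020 z 0.1787 slope [ 0.005 -0.   ]
top stack [ 591.  -163.2] [64.3 67.9] 9.12 466 z 0.1104 slope [0.001 0.004]
side carton top [577.7 -83.4] [65.4 64.6] 8.66 226 z 0.1773 slope [0.002 0.016]
side stack [ 595.8 -195.6] [ 67.9 161.2] 8.82 401 z 0.109 slope [0.023 0.007]
```

carry_out([
  [[-0.4, 0, 0.45], [0, 0, 0]],
  [[-0.6, 0, 0.68], [0, 0, 0]],
  [[-0.6, 0, 0.68], [0, 0, 0]],
  [[-0.6, 0, 0.68], [0, 0, 0]],
  [[-0.6, 0, 0.68], [0, 0, 0]],
])

```text
t: 25.65
position: [0.5869, -0.1297, 0.1453]
ee_rot: [0.313, 0.595, 0.691, -0.267]
wrist_force: [0.1, -0.2, -2.4]
opening: 0.0639
grasp_force: 35.0
```

carry_out([
  [[-0.5, 0.01, 0.57], [0, 0, 0]],
  [[-0.5, 0.01, 0.57], [0, 0, 0]],
  [[-0.5, 0.01, 0.57], [0, 0, 0]],
  [[-0.4, 0.01, 0.45], [0, 0, 0]],
  [[-0.3, 0.01, 0.34], [0, 0, 0]],
])

```text
t: 26.15
position: [0.598, -0.1944, 0.1451]
ee_rot: [0.313, 0.595, 0.691, -0.267]
wrist_force: [0.5, 0.1, -4.1]
opening: 0.0637
grasp_force: 35.0
```

carry_out([
  [[-0.2, 0, 0.22], [0, 0, 0]],
  [[0, 0, 0], [0, 0, 0]],
  [[0, 0, 0], [0, 0, 0]],
])

```text
t: 26.45
position: [0.5989, -0.1986, 0.145]
ee_rot: [0.313, 0.594, 0.691, -0.267]
wrist_force: [-0.4, 0.1, -3.1]
opening: 0.0637
grasp_force: 35.0
```

```bash
python3 f.py .5985 -.200 .135 98.5 .847; python3 k.py side top
cat > s.py <<'E'
from h import *
# compare faces of held carton and stack in the same camera
P=np.load('/tmp/k_side.npz')['P']; a=np.radians(98.5); L=np.array([np.cos(a),np.sin(a)]); S=np.array([L[1],-L[0]]); C=np.array([.5985,-.2])
u=(P[...,:2]-C)@L; v=(P[...,:2]-C)@S; z=P[...,2]
for z0,z1 in ((.01,.05),(.06,.1),(.13,.17)):
    k=(z>z0)&(z<z1)&(abs(v)<.02)&(u>.05)&(u<.1); m=(z>z0)&(z<z1)&(abs(u)<.05)&(v>-.06)&(v<-.02); m2=m&(u<-.02)
    print(z0,'end u',np.median(u[k])*1e3,k.sum(),'side v',np.median(v[m])*1e3,m.sum(), np.median(v[m2])*1e3,m2.sum())
E
python3 s.py; python3 -c "
import cv2,glob
f=sorted(glob.glob('pics/k_side_*'))[-1]; i=cv2.imread(f)[110:250,220:400]; cv2.imwrite('pics/crop1.png',cv2.resize(i,None,fx=4,fy=4,interpolation=2))"
```

```text
t 26.45 pos [ 0.5989 -0.1986  0.145 ] joints [-0.17  0.48 -0.09  2.    1.05  1.1  -0.82]
tool axes (cols x,y,z)
 [[-0.098  0.989  0.115]
 [ 0.655  0.151 -0.741]
 [-0.749  0.003 -0.662]]
shift world [-0.0004 -0.0014 -0.01  ] now-tool units [ 0.33 -0.03  0.38] goal-tool units [ 0.33 -0.03  0.38]
rot tool units [0.05 0.   0.  ] world rotvec/.08 [-0.    0.03 -0.04]
grip 0.06366310986146535 34.98238205909729 pos [ 0.5989 -0.1986  0.145 ]
side carton top [ 578.8 -187.8] [ 68.2 187.4] 23.66 126 z 0.1769 slope [-0.007  0.022]
side stack [ 570.9 -196. ] [154.7  61.8] 76.08 187 z 0.1079 slope [0.013 0.002]
top carton top [ 598.7 -193.5] [ 85.  138.8] 16.3 351 z 0.1784 slope [-0.018  0.006]
0.01 end u 68.53965267764383 102 side v -32.415127653512954 126 -32.797676406798104 37
0.06 end u 67.84314819518136 112 side v -33.29149077351653 132 -33.462919220693664 39
0.13 end u 70.20152150739023 112 side v -31.73093466933044 12 -32.52506409748691 4
```

View pics/crop1.png

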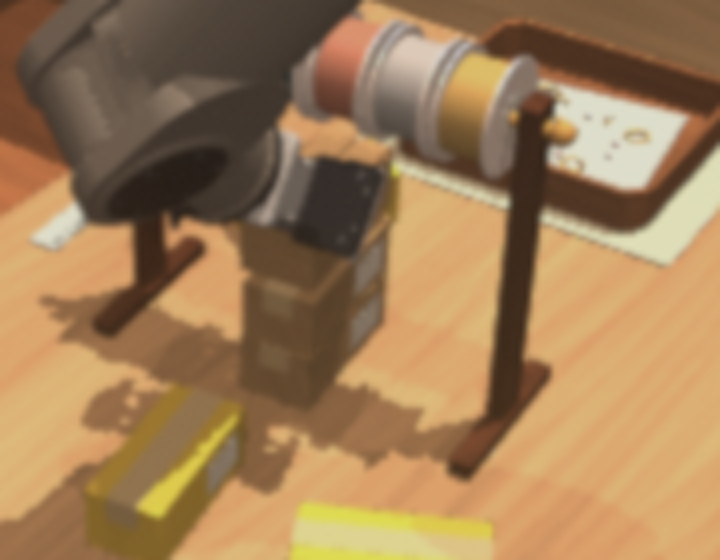

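The crop shows the held carton squarely above the stack at about (315,260) px, with the gripper clear of the spools and posts. I'll trim it by about 2 mm and lower slowly.

carry_out([
  [[-0.07, -0.05, 0.08], [0, 0, 0]],
  [[0.094, 0, 0.083], [0, 0, 0]],
  [[0.094, 0, 0.083], [0, 0, 0]],
  [[0.094, 0, 0.083], [0, 0, 0]],
  [[0.094, 0, 0.083], [0, 0, 0]],
])

```text
t: 27.05
position: [0.5982, -0.2013, 0.1348]
ee_rot: [0.313, 0.594, 0.691, -0.267]
wrist_force: [-0.1, 0.7, -3.2]
opening: 0.0636
grasp_force: 35.0
```

carry_out([
  [[0.04, 0, 0.033], [0, 0, 0]],
  [[0.04, 0, 0.033], [0, 0, 0]],
  [[0, 0, 0], [0, 0, 0]],
])

```text
t: 27.35
position: [0.5982, -0.2013, 0.1329]
ee_rot: [0.313, 0.594, 0.691, -0.267]
wrist_force: [0.6, -0.2, -4.4]
opening: 0.064
grasp_force: 35.0
```

carry_out([
  [[0.03, 0, 0.026], [0, 0, 0]],
  [[0.03, 0, 0.026], [0, 0, 0]],
  [[0, 0, 0], [0, 0, 0]],
])

```text
t: 27.65
position: [0.5983, -0.2014, 0.1321]
ee_rot: [0.313, 0.595, 0.691, -0.267]
wrist_force: [-3.0, 2.6, 4.1]
opening: 0.064
grasp_force: 35.0
```

```bash
python3 -c "
from h import *
o=robot.observe();print(o['wrist_force'],o['position'])"; python3 k.py side >/dev/null; python3 s.py
```

```text
[-2.98234532  2.62504911  4.11147153] [ 0.59832382 -0.20135856  0.132082  ]
0.01 end u 67.6220170412067 101 side v -32.18409261171767 124 -32.88702905894471 33
0.06 end u 67.69359654058974 111 side v -32.86063882221631 119 -33.32497866168307 33
0.13 end u 67.84118968815432 77 side v -30.07101361200368 12 -28.525711918845865 9
```

carry_out([
  [[0, 0, 0], [0, 0, 0]],
  [[0, 0, 0], [0, 0, 0]],
  [[0, 0, 0], [0, 0, 0]],
  [[0, 0, 0], [0, 0, 0]],
  [[0, 0, 0], [0, 0, 0]],
], fingers=1)

```text
t: 28.2
position: [0.5982, -0.2013, 0.1314]
ee_rot: [0.313, 0.594, 0.691, -0.267]
wrist_force: [-0.3, 0.2, -0.3]
opening: 0.094
grasp_force: 0.0
```

carry_out([
  [[0.15, 0, -0.2], [0, 0, 0]],
  [[0.3, 0, -0.4], [0, 0, 0]],
  [[0.4, 0, -0.5], [0, 0, 0]],
  [[0.5, 0, -0.6], [0, 0, 0]],
  [[0.6, 0, -0.7], [0, 0, 0]],
])

```text
t: 28.7
position: [0.5887, -0.1385, 0.134]
ee_rot: [0.313, 0.594, 0.691, -0.267]
wrist_force: [-0.0, 0.6, -0.1]
opening: 0.0939
grasp_force: 0.0
```

carry_out([
  [[0.6, 0, -0.7], [0, 0, 0]],
  [[0.6, 0, -0.7], [0, 0, 0]],
  [[0.6, 0, -0.7], [0, 0, 0]],
  [[0.6, 0, -0.7], [0, 0, 0]],
  [[0.5, 0, -0.6], [0, 0, 0]],
])

```text
t: 29.2
position: [0.5753, -0.0499, 0.1354]
ee_rot: [0.313, 0.594, 0.691, -0.267]
wrist_force: [0.2, 0.3, -0.0]
opening: 0.0938
grasp_force: 0.0
```

carry_out([
  [[0.6, 0, -0.7], [0, 0, 0]],
  [[0.6, 0, -0.7], [0, 0, 0]],
  [[0.4, 0, -0.5], [0, 0, 0]],
  [[0, 0, 0], [0, 0, 0]],
  [[0, 0, 0], [0, 0, 0]],
])

```text
t: 29.7
position: [0.568, -0.003, 0.1366]
ee_rot: [0.313, 0.594, 0.691, -0.267]
wrist_force: [0.6, -0.9, 0.1]
opening: 0.0938
grasp_force: 0.0
```

```bash
python3 k.py top side; python3 s.py
cat >> s.py <<'E'
for n in ('side','top'):
    P=np.load('/tmp/k_%s.npz'%n)['P']; q=P[np.all((P>[.52,-.3,.155])&(P<[.68,-.1,.175]),-1)]; r=cv2.minAreaRect((q[:,:2]*1e3).astype(np.float32)); print(n,r,len(q),np.median(q[:,2]))
E
python3 s.py|tail -2; python3 -c "
import cv2,glob
f=sorted(glob.glob('pics/k_side_*'))[-1]; i=cv2.imread(f)[110:310,130:400]; cv2.imwrite('pics/crop2.png',cv2.resize(i,None,fx=2.9,fy=2.9,interpolation=2))"
```

```text
grip 0.09375121524071796 0.0 pos [ 0.568  -0.003   0.1366]
top carton top [561.4  21.4] [117.2  35.1] 7.27 54 z 0.166 slope [-0.043  0.239]
top stack [ 573.9 -147.8] [87.1 42.4] 52.03 39 z 0.1097 slope [-0.076  0.043]
side stack [ 569.6 -194.4] [155.2  62.2] 73.98 199 z 0.1108 slope [-0.016  0.002]
0.01 end u 67.64605955544903 92 side v -32.14691960302367 122 -32.80240603749418 37
0.06 end u 67.95290559575814 113 side v -33.176528278922426 132 -33.44657553800772 39
0.13 end u 66.61009699519074 147 side v -32.20456957825409 186 -32.00413413973868 54
side ((596.3648071289062, -200.11398315429688), (65.4078369140625, 144.55613708496094), 8.704035758972168) 567 0.1635726139404189
top ((597.0062255859375, -199.41500854492188), (64.4742431640625, 140.85609436035156), 9.277445793151855) 414 0.16531567995976892
```

View pics/crop2.png

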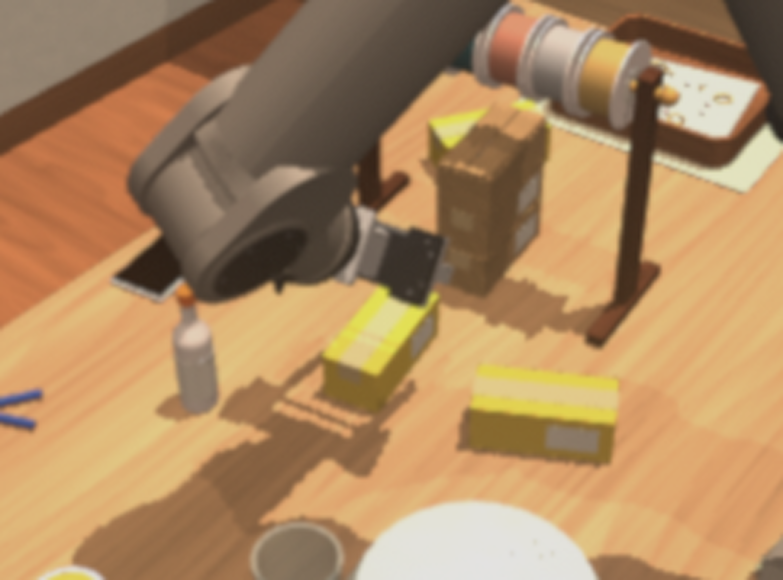

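The crop shows the closed carton squarely on the stack at about (490,160) px, its edges in line with the carton below. The arm is clear, and the glue and glass are still standing.

```bash
python3 -c "
from station import robot
print(robot.sign_off())"
```

```text
the job is handed in; nothing more can be done
None
```

The carton is closed and stands on the stack, in line with the carton below to about 2 mm by the cameras; the gripper is clear and the job is handed in, though no verdict came back.

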